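# Work a seized locating pin loose and clip it on its snap hook

### The job

The locating pin with the yellow grip is seized in the brass bush of the check fixture: work it out by twisting it to and fro while pulling up, without lifting the fixture's loose plate out of its base. Then push the pin's eye through the sprung gate of the snap hook on the blue stand, let it hang there with the gate shut, and leave everything else on the bench where it is.

Things in the scene. Friction and masses are not known exactly. Their poses are not given: they have to be found in the camera images.
- pin: Steel locating pin, 0.28 kg, 110 mm tall, upright in the brass bush at the start, at any turn. Origin: centre of its lower end; z up the pin. Shank 24 mm dia, z=0 to 60; collar 38 mm dia, z=60 to 69, resting on the bush's top; yellow flat-sided grip z=69 to 110, 36 mm along x, 20 mm along y (pinch across y, from above). Its eye points along +x.
- pin_tip (a point): Pin's lower end (pin origin). It is seized: a straight pull takes about 45 to 60 N, more than the plate's weight, so the plate comes up too. While the pin is being turned (about 0.6 N m) 15 to 22 N do, if it rises no more than 4 mm per radian of turning (say strokes of 0.8 rad to and fro, 3 mm up each). Once risen 25 mm it slides out freely.
- eye (a point): Middle of the outermost part of the pin's eye, at x=70, z=67 mm of the pin; axes as the pin's. The eye is a ring of 7 mm steel rod, level when the pin is upright, centred at x=48, 37 mm dia inside, 51 outside. This outermost part goes inside the hook.
- bush (a point): centre of the top of the brass bush block (60x60 mm) on the fixture's plate, 85 mm above the table at the start; z up. The pin's shank reaches 60 mm down into it.
- plate (a joint): How far the fixture's dark steel plate (3.5 kg; carries bush and a dark red cowl sample) is lifted out of its base, m; 0 = seated. It only rests there, guided straight up; under 0.006 counts as not lifted. The red sample begins 100 mm from the bush axis on the fixture's +x side and reaches 102 mm above the table.
- fixture: the fixture's fixed aluminium base, 310x160 mm; origin on the table straight below the bush; its long axis x runs from the bush to the red sample.
- stand: Fixed stand of the snap hook; origin on the table below the closed gate. Hook: loop of 9 mm blue rod in the stand's x-z plane (y=0). Throat on its -x side at x=0, nose's top at z=161 mm, bowl (rod centre) at z=132, back at x=62, top at z=222; a rod at z=185 leads from the back to a post at x=155, y=42. The eye goes in along +x, ring level.
- hook_mouth (a point): Where the eye's outermost part should meet the gate: on the closed gate's line, z=168 mm; axes as the stand's. Push the eye in along +x some 45 mm past here (heights z=167 to 174) until the gate snaps back through the ring; then draw back about 20 mm and lower 20 mm into the bowl.
- hook_bowl (a point): inside the hook just over the bowl: x=30, z=140 mm of the stand, where the eye's rod hangs. Once let go, the pin swings down and in under the hook until its shank leans on the stand's black rubber plate (front face at x=40, 70 mm wide, z=12 to 116); it should hang there quite still.
- gate (a joint): Angle of the orange sprung gate, rad: 0 = shut (hangs from its pivot at x=0, z=207 mm of the stand down to the nose; 45 mm long, 7 mm thick); grows inwards (+x) to 1.3 at most. The spring takes about 2 to 5 N at the eye.
- loupe: bystander, leave alone: black round loupe, 44 mm across, 42 mm tall; origin at the centre of its underside.
- gauge_block: bystander, leave alone: steel block 70x30x30 mm; origin at the centre of its underside.
- cleaner: bystander, leave alone: white bottle with blue cap, 60 mm across, 170 mm tall; origin at the centre of its underside.
- tape_roll: bystander, leave alone: blue tape roll lying flat, 90 mm across, 24 mm tall; origin at the centre of its underside.
- tray: bystander, leave alone: open blue tray 160x120x35 mm; origin at the centre of its underside.
- paint_chip: bystander, leave alone: dark red flat chip 90x50x6 mm lying in the blue tray; origin at the centre of its underside.
- driver: bystander, leave alone: screwdriver lying on the table; origin at the centre of its underside.

How it is judged (in metres and radians):
On the way, in this order (a step that is already met when the one before it is completed fails the run):
1. the pin is drawn right out of the bush (z of pin_tip in the frame of bush above 0.005 m), for 0.1 s.
2. the eye has opened the hook's gate (value of joint gate above 0.4 rad and distance between eye and hook_bowl below 0.06 m), for 0.02 s.
At the end, for the whole second after the job is handed in: The pin hangs by its eye inside the snap hook (outermost part of the eye within 35 mm of the bowl point and inside the loop), gate shut (under 0.12 rad), pin released and at rest (under 0.1 m/s), fixture plate seated (under 2 mm) (value of joint gate below 0.12 rad and x of eye in the frame of stand between 0.006 and 0.058 m and z of eye in the frame of stand between 0.132 and 0.2 m and distance between eye and hook_bowl below 0.035 m and linear speed of pin below 0.1 m/s and value of joint plate below 0.002 m); the robot touches nothing.
It fails at once if the fixture's plate is lifted 6 mm or more out of its base (value of joint plate above 0.006 m).
It fails at once if a bystander is moved by more than 30 mm (distance of any of loupe, gauge_block, cleaner, tape_roll, tray, paint_chip, driver from where it was at the start of the episode above 0.03 m).
It also fails if it takes over 72 s, if anything falls off the work surface, if the arm or the gripper's body presses on something with over 40 N, if the wrist force passes 120 N, or if a joint passes its speed limit or range.

### The arm

A 6-joint arm with a two-finger parallel gripper is mounted at the origin on the work surface. World frame = base frame: x ahead of the robot, y to its left, z up, the work surface at z = 0. Lengths are in mm, angles in rad, forces in N, time in s.
With the tool pointing down it reaches from about 350 to 875 mm from the base axis. Payload 15.5 kg.
Tool frame: the origin (TCP) lies at the very end of the fingers, on their centre line; the grasp point (between the pads) lies 19 mm behind it; z points along the fingers, y is the line along which they close (so a half turn about z gives the same grasp; the last joint's range is limited). The gripper opens to 85 mm and grips with 20 to 120 N. Pads are 22 mm wide; open, the fingers measure 114 mm over their backs; the gripper's body (76 mm by 85 mm) begins 54 mm behind the grasp point. The pads swing forward as they close: fully open they stand 13 mm farther back than shut.
Start: joints at [-1.369, 0.494, 1.345, -0, 1.302, -0.096], TCP at [183.387, -597.491, 231.277] pointing down, gripper open.
Joint ranges: [-2.91, 2.91], [-0.82, 2.16], [0.22, 2.67], [-1.22, 4.37], [0.12, 2.79], [-3.08, 3.08]. Speed limits (rad/s): [1.89, 1.89, 2.57, 3.01, 3.01, 3.01].

### API

Orientations are given as a unit quaternion [x, y, z, w].
In Python, from rig import movep, move_l, goto_joints, grip, sleep, ik, get_obs, capture, MotionError, close_job gives the robot as it stands. Calls block until the motion is done:
- movep(position, orientation): joint-space move of the TCP to a pose.
- move_l(position, ori=None, velocity=150, contact_N=None): straight line of the TCP; ori=None keeps the orientation; velocity is the mean speed in mm/s. With contact_N (N) it stops when the force on the tool has changed by that much, and returns True; else False.
- goto_joints(angles): joint-space move.
- grip(opening): finger opening in mm; the grip force is fixed at half the most; returns when the fingers have stopped.
- sleep(seconds).
- ik(position, orientation): joint angles nearest the present ones, or None.
- get_obs(): the state.
- capture(name): name is "scene" or "top" or "wrist"; returns a dict with "color" (480x640x3 uint8, red, green, blue), "mtx" (3x3 intrinsics, pixels), "cam_to_world" (4x4, takes a point from camera to world coordinates); the wrist camera has in their place "T_tool_cam" (4x4, takes a point from camera to tool coordinates, whose origin is the TCP and whose axes are the flange's). Camera axes: x right, y down, z forward; pixel columns grow to the right and rows downward; lengths in mm; the calibration is good to about 2 mm. A picture is of the moment at which its call begins: read the wrist's pose just before it. There is no depth.
A pose or a line that the arm cannot do raises MotionError and nothing moves.
- close_job(): hands the job in; it is judged then, once.
The state is a dict: "clock": time; "joint_positions": joint angles; "dq": joint speeds; "joint_efforts": joint torques, N m; "tcp_pos": TCP position; "orientation": TCP orientation; "wrist_force": force on the tool from outside, world axes, zero at the start; "torque": the same for the moment, N m; "gripper_width": finger opening in mm; "grip_force": force on a finger pad.
Only numpy, scipy, OpenCV 4.12 (cv2) and the standard library are available. Lean on these libraries where they do the work, as an engineer would, in place of code of your own. Each camera call takes 0.05 s, during which the arm holds its last target. There are 200 camera calls.

## Working session

There is one attempt and no reset: what is moved stays moved. The work goes in short steps, each a Python script; the robot and the scene stay as the last script left them, time stands still between calls to the robot, and variables do not carry over. Pictures are saved under pics/ and viewed, at most 10 in all, crops included, and the job is handed in when it is done.

```bash
mkdir -p pics; python3 - <<'E'
from rig import *
import cv2, numpy as np
for n in ("scene","top"):
    c=capture(n); cv2.imwrite(f"pics/{n}0.png",c["color"][:,:,::-1]); np.savez(f"{n}.npz",**c)
    print(n,c["mtx"].round(1).tolist(),c["cam_to_world"].round(3).tolist())
o=get_obs(); print({k:np.round(v,3).tolist() for k,v in o.items()})
E
```

```text
scene [[486.3, 0.0, 318.8], [0.0, 486.3, 240.5], [0.0, 0.0, 1.0]] [[-0.05, 0.804, -0.593, 1187.953], [0.999, 0.048, -0.019, 12.7], [0.013, -0.593, -0.805, 1115.32], [0.0, 0.0, 0.0, 1.0]]
top [[575.6, 0.0, 324.0], [0.0, 575.6, 236.8], [0.0, 0.0, 1.0]] [[-0.027, -0.981, 0.191, 133.786], [-1.0, 0.027, -0.001, -5.385], [-0.004, -0.191, -0.982, 1714.733], [0.0, 0.0, 0.0, 1.0]]
{'clock': 0.1, 'joint_positions': [-1.369, 0.494, 1.346, -0.0, 1.302, -0.095], 'dq': [0.0, -0.003, -0.003, -0.001, -0.001, -0.001], 'joint_efforts': [-0.003, -88.359, -38.456, -0.0, 0.005, -0.0], 'tcp_pos': [183.311, -597.19, 230.778], 'orientation': [0.989, 0.148, -0.0, -0.001], 'wrist_force': [0.626, 0.083, 0.279], 'torque': [-0.013, -0.027, 0.0], 'grip_force': 0.0, 'gripper_width': 85.738}
```

View pics/scene0.png

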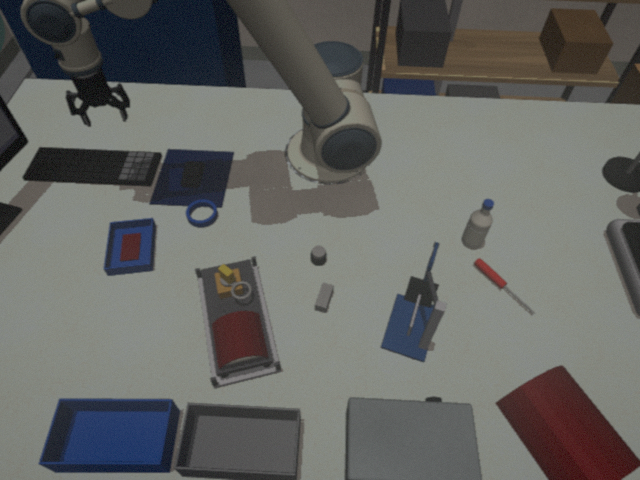

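View pics/top0.png

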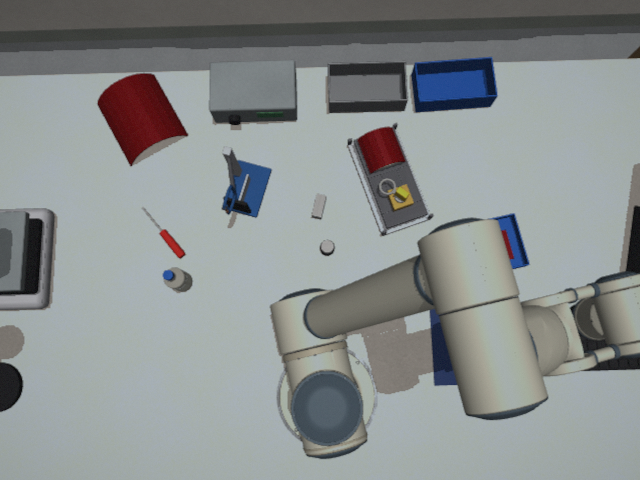

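Scene: the fixture is at about (238,320), with brass bush and yellow grip at (228,278) and the ring at (241,291). The hook stand is near (415,315). Top view: bush (401,196), ring (387,186), stand (247,188). Next I'll get rough positions and then wrist-camera close-ups.

```bash
cat > h.py <<'E'
from rig import *
import cv2, numpy as np, time
from scipy.spatial.transform import Rotation as R
def down(a): # tool down, tool x axis at world angle a
    return (R.from_euler('z',a)*R.from_euler('x',np.pi)).as_quat()
def ray(c,uv):
    K,T=c["mtx"],c["cam_to_world"]
    d=T[:3,:3]@np.linalg.solve(K,[uv[0],uv[1],1]); return T[:3,3],d
def atz(c,uv,z):
    o,d=ray(c,uv); return o+d*(z-o[2])/d[2]
def tri(obs):
    A=np.zeros((3,3));b=np.zeros(3)
    for c,uv in obs:
        o,d=ray(c,uv); d=d/np.linalg.norm(d); P=np.eye(3)-np.outer(d,d); A+=P;b+=P@o
    p=np.linalg.solve(A,b)
    return p,[np.linalg.norm(np.cross(p-ray(c,u)[0],ray(c,u)[1]/np.linalg.norm(ray(c,u)[1]))).round(1) for c,u in obs]
def wrist(name):
    o=get_obs(); c=capture("wrist")
    T=np.eye(4); T[:3,:3]=R.from_quat(o["orientation"]).as_matrix(); T[:3,3]=o["tcp_pos"]
    c["cam_to_world"]=T@c["T_tool_cam"]
    cv2.imwrite(f"pics/{name}.png",c["color"][:,:,::-1]); np.savez(f"{name}.npz",**c); return c
E
python3 - <<'E'
from h import *
t=np.load("top.npz");s=np.load("scene.npz")
p=lambda *a:print(*[np.round(x,1) for x in a])
p("bush",atz(t,(401,196),85),atz(s,(228,287),85))
p("ring",atz(t,(387,186),92),atz(s,(241,291),92))
for uv in [(240,162),(271,168),(257,217),(227,208)]: p("stand plate",atz(t,uv,5))
for uv in [(404,295),(382,349),(426,360)]: p("stand plate s",atz(s,uv,5))
for uv in [(349,143),(394,126),(431,217),(384,234)]: p("fix",atz(t,uv,20))
p(capture("wrist")["T_tool_cam"])
S=cv2.imread("pics/scene0.png")[230:370,360:500]; T=cv2.imread("pics/top0.png")[130:235,205:285]
a=cv2.resize(S,(560,560),interpolation=cv2.INTER_CUBIC); 
b=cv2.resize(T,None,fx=3,fy=3,interpolation=cv2.INTER_CUBIC); b=cv2.copyMakeBorder(b,0,560-b.shape[0],0,0,0)
cv2.imwrite("pics/z1.png",np.hstack([a,b]))
E
```

```text
Traceback (most recent call last):
numpy._core._exceptions._UFuncNoLoopError: ufunc 'multiply' did not contain a loop with signature matching types (dtype('<U4'), dtype('float64')) -> None
```

```bash
python3 - <<'E'
from h import *
t=np.load("top.npz");s=np.load("scene.npz")
p=lambda n,*a:print(n,*[np.round(x,1).tolist() for x in a])
p("bush",atz(t,(401,196),85),atz(s,(228,287),85))
p("ring",atz(t,(387,186),92),atz(s,(241,291),92))
for uv in [(240,162),(271,168),(257,217),(227,208)]: p("stand plate",atz(t,uv,5))
for uv in [(404,295),(382,349),(426,360)]: p("stand plate s",atz(s,uv,5))
for uv in [(349,143),(394,126),(431,217),(384,234)]: p("fix",atz(t,uv,20))
p("Ttc",capture("wrist")["T_tool_cam"])
S=cv2.imread("pics/scene0.png")[230:370,360:500]; T=cv2.imread("pics/top0.png")[130:235,205:285]
a=cv2.resize(S,(560,560),interpolation=cv2.INTER_CUBIC); 
b=cv2.resize(T,None,fx=3,fy=3,interpolation=cv2.INTER_CUBIC); b=cv2.copyMakeBorder(b,0,560-b.shape[0],0,0,0)
cv2.imwrite("pics/z1.png",np.hstack([a,b]))
E
```

```text
bush [565.3, -235.1, 85.0] [583.2, -226.8, 85.0]
ring [594.7, -194.8, 92.0] [596.6, -192.1, 92.0]
stand plate [709.4, 247.6, 5.0]
stand plate [687.2, 151.5, 5.0]
stand plate [532.7, 195.6, 5.0]
stand plate [563.4, 287.2, 5.0]
stand plate s [533.8, 218.9, 5.0]
stand plate s [688.9, 156.9, 5.0]
stand plate s [711.4, 262.2, 5.0]
fix [756.3, -92.2, 20.0]
fix [808.0, -234.2, 20.0]
fix [514.6, -331.2, 20.0]
fix [466.3, -187.1, 20.0]
Ttc [[0.0, -1.0, -0.3, 70.8], [1.0, 0.0, -0.0, 0.8], [0.0, -0.3, 1.0, -143.0], [0.0, 0.0, 0.0, 1.0]]
```

View pics/z1.png

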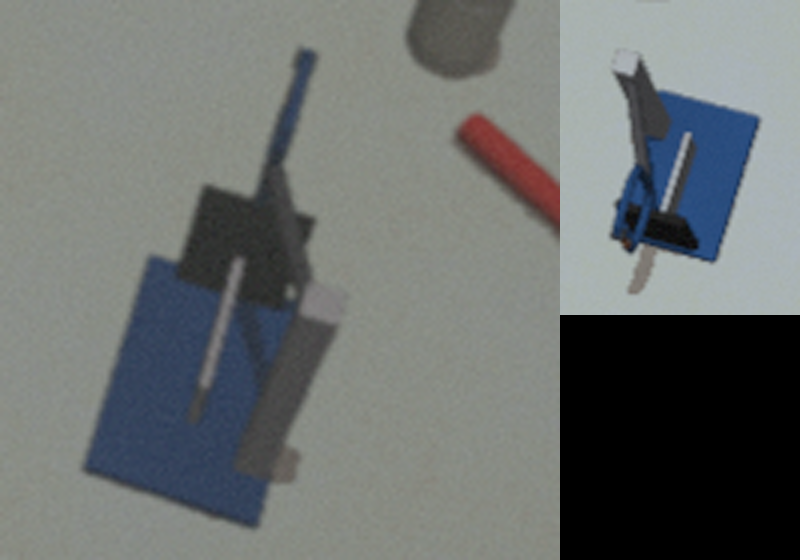

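The stand's +x axis points away from the robot (about −0.27 rad), with the gate facing the robot. The fixture's x axis is at about 0.32 rad, and the pin's eye points along about 1.06 rad. I'll move over the pin for a close look.

```bash
python3 - <<'E'
from h import *
movep([572,-232,235],down(1.06)); c=wrist("w1"); o=get_obs()
print(c["mtx"].round(1).tolist(),c["T_tool_cam"].round(3).tolist(),o["clock"],np.round(o["joint_positions"],3),np.round(o["wrist_force"],2))
E
```

```text
[[361.0, 0.0, 320.7], [0.0, 361.0, 238.3], [0.0, 0.0, 1.0]] [[0.0, -0.961, -0.276, 70.033], [1.0, 0.001, -0.001, 0.974], [0.001, -0.276, 0.961, -142.959], [0.0, 0.0, 0.0, 1.0]] 2.125 [-0.484  0.479  1.361 -0.     1.302  0.029] [ 0.91 -0.61 -0.18]
```

View pics/w1.png

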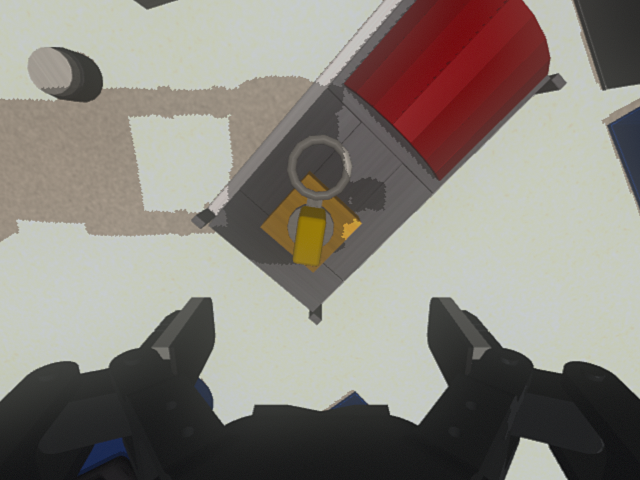

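The wrist view shows the bush block centred near (311,224), the ring centre near (320,167), and the grip's top face with corners (302,218), (326,218), (320,266), (293,264). I'll refine these numerically.

```bash
python3 - <<'E'
from h import *
c=np.load("w1.npz"); 
b=np.array([atz(c,u,85)[:2] for u in [(260,226),(312,175),(361,222),(313,272)]]); print("bush",b.mean(0),np.linalg.norm(np.diff(b,axis=0),axis=1))
r=atz(c,(320,167),92)[:2]; print("ring",r, "outer",np.linalg.norm(atz(c,(352,167),92)-atz(c,(288,167),92)))
im=c["color"]; hsv=cv2.cvtColor(im,cv2.COLOR_RGB2HSV)
roi=hsv[195:280,280:345]; print(roi[45,28],roi[45,50],roi[60,25])
m=((hsv[...,0]>24)&(hsv[...,0]<34)&(hsv[...,1]>200)&(hsv[...,2]>110)).astype(np.uint8); m[:195]=0;m[280:]=0;m[:,:280]=0;m[:,340:]=0
n,l,st,ce=cv2.connectedComponentsWithStats(m); k=1+st[1:,4].argmax(); print(st[k],ce[k])
q=cv2.boxPoints(cv2.minAreaRect(np.argwhere(l==k)[:,::-1].astype(np.float32))); print(q.round(0).tolist())
g=np.array([atz(c,u,135)[:2] for u in [(302,218),(326,218),(320,266),(293,264)]]); print("grip",g.mean(0),np.linalg.norm(np.diff(g,axis=0),axis=1))
g2=np.array([atz(c,u,135)[:2] for u in q]); print("grip2",g2.mean(0),np.linalg.norm(np.diff(g2,axis=0),axis=1))
for p in (b.mean(0),g.mean(0),g2.mean(0)): d=r-p; print("eye ang",np.arctan2(d[1],d[0]),np.linalg.norm(d))
E
```

```text
bush [ 564.28266472 -231.49311505] [60.84164715 56.13760419 60.07154341]
ring [ 594.06727567 -193.13016437] outer 49.909216183703066
[ 24 233 149] [ 18 158 126] [ 24 222 148]Traceback (most recent call last):
  File "<stdin>", line 8, in <module>
ValueError: attempt to get argmax of an empty sequence
```

```bash
python3 - <<'E'
from h import *
c=np.load("w1.npz"); r=np.array([594.07,-193.13])
hsv=cv2.cvtColor(c["color"],cv2.COLOR_RGB2HSV)
m=((hsv[...,0]>21)&(hsv[...,0]<34)&(hsv[...,1]>195)&(hsv[...,2]>125)).astype(np.uint8); m[:195]=0;m[280:]=0;m[:,:280]=0;m[:,332:]=0
n,l,st,ce=cv2.connectedComponentsWithStats(m); k=1+st[1:,4].argmax(); print(st[k],ce[k])
q=cv2.boxPoints(cv2.minAreaRect(np.argwhere(l==k)[:,::-1].astype(np.float32))); print(q.round(0).tolist())
for Q in ([(302,218),(326,218),(320,266),(293,264)],q):
    g=np.array([atz(c,u,135)[:2] for u in Q]); p=g.mean(0); d=r-p
    print("grip",p,np.linalg.norm(np.diff(g,axis=0),axis=1),np.arctan2(d[1],d[0]),np.linalg.norm(d), np.arctan2(*(g[0]-g[3])[::-1]),np.arctan2(*(g[1]-g[2])[::-1]))
E
```

```text
[ 294  217   31   48 1155] [308.81558442 240.10995671]
[[292.0, 261.0], [300.0, 216.0], [325.0, 220.0], [318.0, 265.0]]
grip [ 564.57440328 -231.79033255] [16.53817533 35.43908012 19.36150568] 0.9190635744619884 48.62727155361939 0.8563651964315004 0.9414848061021537
grip [ 564.04840779 -230.60172875] [33.72005964 17.74709614 33.82481588] 0.89533640716391 48.01485659982557 2.4680320922556924 2.4737030333371988
```

```bash
python3 - <<'E'
from h import *
A=0.908; X,Y=564.3,-231.3
movep([X,Y,150],down(A)); move_l([X,Y,100],velocity=80,contact_N=8)
o=get_obs(); print(o["tcp_pos"].round(1) if hasattr(o["tcp_pos"],"round") else o["tcp_pos"],o["wrist_force"])
grip(15); sleep(.2); o=get_obs(); print(o["gripper_width"],o["grip_force"],np.round(o["wrist_force"],1),np.round(o["torque"],2),o["clock"])
z=100
move_l([X,Y,z+.5],down(A+.4),velocity=1)
s=-1
for i in range(3):
    z+=2.8; t=get_obs()["clock"]; move_l([X,Y,z],down(A+s*.4),velocity=3.2); s=-s
    o=get_obs(); print(z,np.round(o["tcp_pos"],1),np.round(o["wrist_force"],1),np.round(o["torque"],2),o["clock"]-t)
print(s,z); wrist("w2")
E
```

```text
[ 564.6 -231.5  100.4] [ 0.22854363 -0.75967981  0.00527885]
19.213759785297622 59.357839822769165 [-4.   2.6  6.2] [0.37 0.63 0.17] 4.15
102.8 [ 563.9 -231.1  101.9] [  1.9  -0.1 -25.6] [ 0.07 -0.42 -0.13] 0.9500000000000002
105.6 [ 563.7 -230.9  105.1] [ -1.2   1.9 -24.3] [0.55 0.19 0.05] 1.0249999999999995
108.39999999999999 [ 564.1 -231.1  108.4] [ -1.6   4.6 -19.6] [ 0.77  0.54 -0.11] 1.0250000000000004
1 108.39999999999999
```

View pics/w2.png

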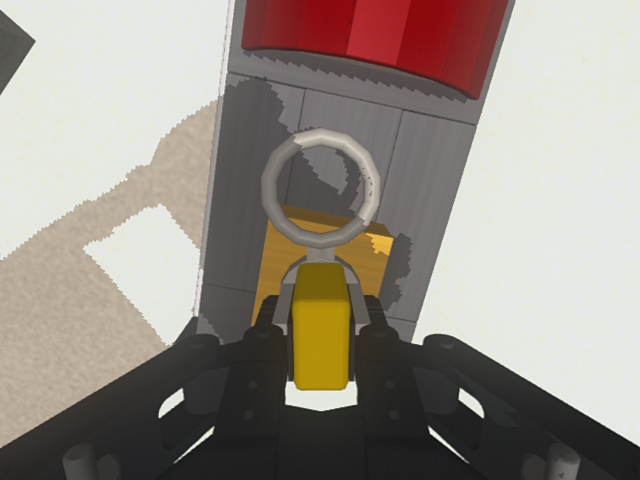

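The ring stays aligned and the pin is rising at about 20–25 N, below the plate's weight. I'll keep twisting until it comes free.

```bash
python3 - <<'E'
from h import *
A=0.908; X,Y=564.3,-231.3; z=108.4; s=1
for i in range(8):
    z+=2.8; move_l([X,Y,z],down(A+s*.4),velocity=3.2); s=-s
    o=get_obs(); print(round(z,1),np.round(o["tcp_pos"],1),np.round(o["wrist_force"],1),np.round(o["torque"],2))
if move_l([X,Y,z+12],velocity=30,contact_N=18): print("contact!",get_obs()["tcp_pos"])
else:
    print(move_l([X,Y,200],velocity=60,contact_N=15)); sleep(.15)
o=get_obs(); print(np.round(o["tcp_pos"],1),np.round(o["wrist_force"],1),np.round(o["torque"],2),o["clock"])
E
```

```text
111.2 [ 564.  -231.2  111.2] [ -4.2   3.5 -18.4] [0.85 0.85 0.26]
114.0 [ 564.2 -231.2  113.9] [ -3.2   4.  -20.2] [ 1.01  0.81 -0.1 ]
116.8 [ 564.1 -231.2  116.7] [ -4.2   3.2 -20.7] [0.92 0.86 0.04]
119.6 [ 564.2 -231.3  119.5] [ -3.8   2.3 -21.5] [ 0.62  0.75 -0.2 ]
122.4 [ 564.1 -231.1  122.8] [ -4.9   4.4 -14.9] [1.24 1.36 0.13]
125.2 [ 564.8 -231.5  126.5] [-6.5  4.8 -3.4] [1.11 1.43 0.03]
128.0 [ 564.5 -231.6  129.3] [-8.2  3.6 -3.6] [0.9  1.73 0.  ]
130.8 [ 564.8 -231.5  132.1] [-5.9  4.7 -3.3] [1.08 1.38 0.01]
False
[ 564.1 -231.2  199.6] [ 0.  -0.2 -2.5] [-0.02  0.    0.03] 17.75
```

```bash
python3 - <<'E'
from h import *
t=np.load("top.npz");s=np.load("scene.npz")
g=tri([(t,(227,210)),(s,(436,243))]); print(g)
G=atz(t,(227,210),190)[:2]; print(G, atz(s,(436,243),205))
a=-.27; u=np.array([np.cos(a),np.sin(a)]); v=np.array([-u[1],u[0]])
P=G-60*u-100*v; print(P)
move_l([564.3,-231.3,300],velocity=150)
q=ik([*P,300],down(a)); print(np.round(q,2))
movep([*P,300],down(a)); c=wrist("w3"); print(get_obs()["clock"])
E
```

```text
(array([508.3500174 , 258.22421326, 205.31995517]), [np.float64(5.3), np.float64(5.3)])
[511.34502715 255.48842222] [507.89326347 263.776405   205.        ]
[426.8456297  175.11521878]
[ 0.26  0.19  1.62 -0.    1.33  2.1 ]
20.2
```

View pics/w3.png

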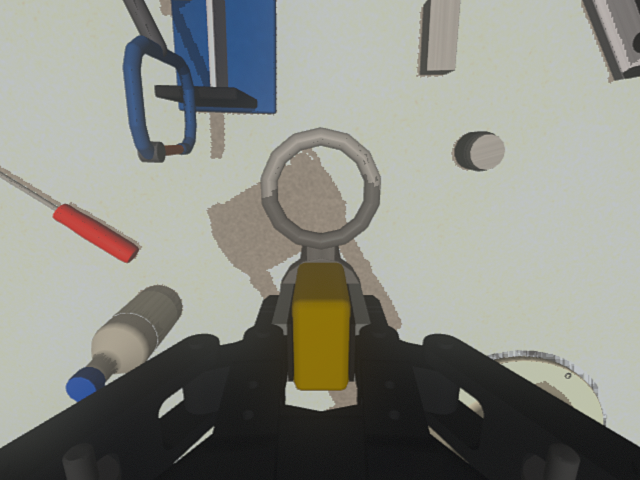

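The view shows the hook loop at (125–195, 38–160), the gate pivot bracket near (151,152), the orange gate out to (188,150), and the base plate's right edge near x=275. The stand's x axis points nearly straight up in the image, and the pin is held squarely. I'll zoom in on the hook.

```bash
python3 - <<'E'
import cv2
cv2.imwrite("pics/z3.png",cv2.resize(cv2.imread("pics/w3.png")[25:170,105:290],None,fx=4,fy=4,interpolation=cv2.INTER_CUBIC))
E
```

```text
(no output)
```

View pics/z3.png

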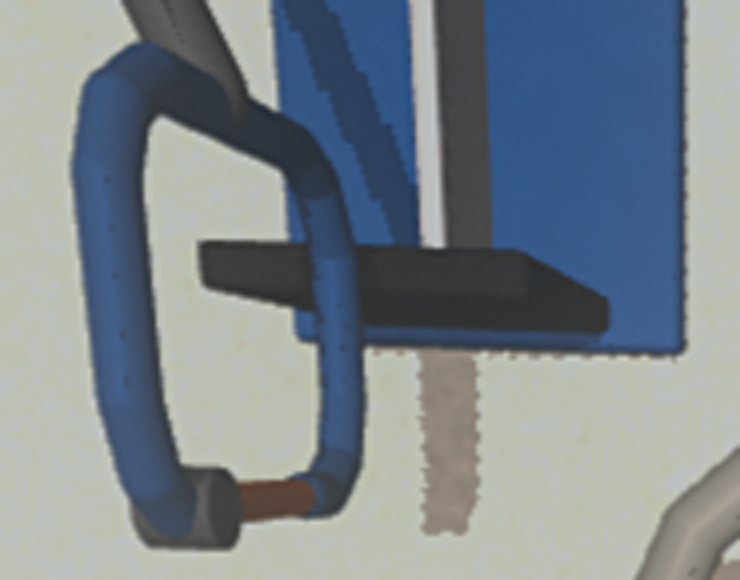

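```bash
python3 - <<'E'
from h import *
c=np.load("w3.npz"); Z=lambda x,y,z: atz(c,(x/4+105,y/4+25),z)[:2]
an=lambda d:np.arctan2(d[1],d[0])
print("base edge ang", an(Z(683,0,6)-Z(685,353,6)), an(Z(300,342,6)-Z(685,353,6))-np.pi/2, np.linalg.norm(Z(300,342,6)-Z(685,353,6)))
L,Rr=Z(203,288,116),Z(527,297,116); print("rub",L,Rr,np.linalg.norm(L-Rr),an(L-Rr)-np.pi/2)
piv=Z(188,508,207); nose=Z(318,497,160); print("piv",piv,"nose",nose)
a=an(Z(300,342,6)-Z(685,353,6))-np.pi/2
for a in (a,-.27):
  u=np.array([np.cos(a),np.sin(a)]);v=np.array([-u[1],u[0]]); m=(L+Rr)/2-40*u
  for n,p in (("piv",piv),("nose",nose),("back-top",Z(145,50,222)),("back-bot",Z(315,190,140))): d=p-m; print(a,n,"rel rubber-origin",d@u,d@v)
# check eye in tool frame: ring outer centre at (320,187) px if level at TCP z-8
e=atz(c,(320,134),292)[:2]; r=atz(c,(321,187),292)[:2]; P=np.array([426.85,175.1]); a=-.27
print("eye/ring from tcp",[(x-P)@[np.cos(a),np.sin(a)] for x in (e,r)],[(x-P)@[-np.sin(a),np.cos(a)] for x in (e,r)])
E
```

```text
base edge ang -0.2978015843285739 -0.2966225598065504 109.94521009661413
rub [561.94695078 282.20773337] [541.98765273 216.67462922] 68.50519189838214 -0.2956424952657193
piv [513.71617865 261.91113387] nose [512.60330825 258.48888528]
-0.2966225598065504 piv rel rubber-origin -0.22553024954472722 0.7448842206823759
-0.2966225598065504 nose rel rubber-origin -0.2895049719760119 -2.853194873851337
-0.2966225598065504 back-top rel rubber-origin 61.858618375814615 -6.460292497350091
-0.2966225598065504 back-bot rel rubber-origin 56.339566151452445 0.57527344555438
-0.27 piv rel rubber-origin -0.19144757192347314 1.815400350498948
-0.27 nose rel rubber-origin -0.3511783852200677 -1.7797007611409335
-0.27 back-top rel rubber-origin 61.67890336106643 -7.039866867516593
-0.27 back-bot rel rubber-origin 56.34908951498307 0.14011989836901056
eye/ring from tcp [np.float64(71.62822710618616), np.float64(50.358512722717336)] [np.float64(-0.26038443731549576), np.float64(-0.6755736073345553)]
```

The estimates agree to 1–3 mm: stand origin about (513.7, 261), yaw −0.297. I'll check that the bottle is clear, then push the eye in.

```bash
cat >> h.py <<'E'
O=np.array([513.7,260.8]); AS=-.297; u=np.array([np.cos(AS),np.sin(AS)]); v=np.array([-u[1],u[0]])
def st(ex,ez,ey=0.): # TCP for eye at stand x,z
    return [*(O+(ex-70.5)*u+ey*v),ez+8.5]
E
python3 - <<'E'
from h import *
c=np.load("w3.npz"); k=atz(c,(85,383),170)[:2]; print("cap",k,"stand",(k-O)@u,(k-O)@v)
q=down(AS)
movep(st(-30,291),q); move_l(st(-30,170.5),velocity=120,contact_N=6)
o=get_obs(); d=np.array(o["tcp_pos"])[:2]-O; print("eye est",d@u+70.5,d@v,o["tcp_pos"][2]-8.5,np.round(o["wrist_force"],1),o["clock"])
w=wrist("w4")
E
```

```text
cap [346.35314444 414.52718587] stand -205.00890333215972 98.02227957985554
eye est -29.630047611930422 0.19974638796869879 171.14184895375413 [ 0.4 -0.5 -2.8] 21.8917
```

View pics/w4.png

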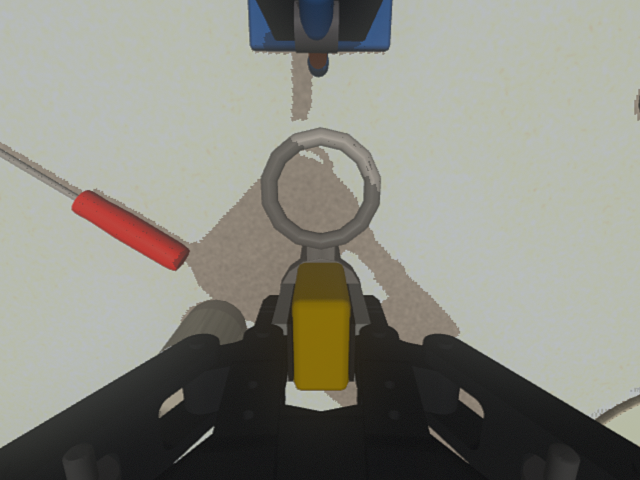

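The gate and nose at (318,65) line up with the ring centre (321,187). I'll push in now.

```bash
python3 - <<'E'
from h import *
def rep(n):
    o=get_obs(); d=np.array(o["tcp_pos"])[:2]-O; f=np.array(o["wrist_force"]); print(n,"eye",np.round([d@u+70.5,d@v,o["tcp_pos"][2]-8.5],1),"f",np.round([f[:2]@u,f[:2]@v,f[2]],1),round(o["clock"],1))
for x in (-5,8,16,24,30,36,42,45):
    hit=move_l(st(x,170.5),velocity=40,contact_N=14); rep(x)
    if hit: print("HIT"); break
wrist("w5")
E
```

```text
-5 eye [-5.300e+00 -1.000e-01  1.704e+02] f [-1.5 -0.8 -1.9] 22.7
8 eye [ 8.100e+00 -1.000e-01  1.703e+02] f [-2.5  0.2 -3.6] 23.2
16 eye [ 1.610e+01 -1.000e-01  1.703e+02] f [-2.5 -0.4 -5.5] 23.5
24 eye [ 24.2  -0.  170.4] f [-2.  -0.7 -6.3] 23.9
30 eye [3.030e+01 1.000e-01 1.705e+02] f [ 0.2  0.4 -7.1] 24.2
36 eye [ 36.7   0.2 170.5] f [  3.7   2.3 -10.5] 24.5
42 eye [ 42.1   0.  170.6] f [-1.9 -0.1 -1.9] 24.8
45 eye [ 45.1   0.  170.6] f [-2.1  0.6 -1.5] 25.0
```

View pics/w5.png

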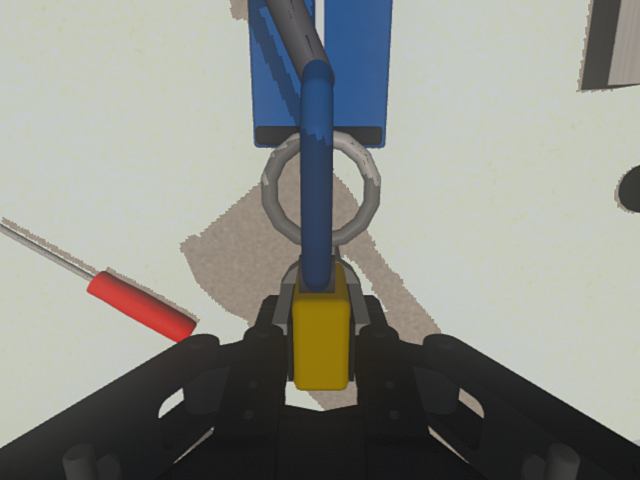

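The force dropped after 36 mm, so the gate has snapped shut through the ring. The ring now encircles the hook. I'll draw back, lower and release.

```bash
python3 - <<'E'
from h import *
def rep(n):
    o=get_obs(); d=np.array(o["tcp_pos"])[:2]-O; f=np.array(o["wrist_force"]); print(n,"eye",np.round([d@u+70.5,d@v,o["tcp_pos"][2]-8.5],1),"f",np.round([f[:2]@u,f[:2]@v,f[2]],1),round(o["clock"],1))
print(move_l(st(27,170.5),velocity=50,contact_N=8)); rep("back")
print(move_l(st(27,143),velocity=30,contact_N=4)); rep("low")
grip(60); sleep(1.0); rep("open")
for n in ("scene",): 
    c=capture(n); cv2.imwrite("pics/s5.png",cv2.resize(c["color"][220:370,350:510,::-1],None,fx=3.5,fy=3.5,interpolation=cv2.INTER_CUBIC))
E
```

```text
False
back eye [ 26.9   0.2 170.7] f [ 0.3  0.4 -2.4] 25.6
False
low eye [2.710e+01 1.000e-01 1.432e+02] f [ 0.8  0.9 -1.8] 26.7
open eye [ 27.  -0. 143.] f [ 0.9  0.4 -0.7] 28.1
```

```bash
python3 - <<'E'
from h import *
print(move_l(st(-20,146),velocity=60,contact_N=6)); print(move_l(st(-20,260),velocity=120,contact_N=6))
movep([420,60,300],down(AS)); sleep(2)
c=capture("scene"); a=cv2.resize(c["color"][220:370,350:510,::-1],(500,469),interpolation=cv2.INTER_CUBIC)
t=capture("top"); b=cv2.resize(t["color"][130:265,200:296,::-1],None,fx=3,fy=3,interpolation=cv2.INTER_CUBIC)
b=cv2.copyMakeBorder(b,0,469-b.shape[0],0,0,0); cv2.imwrite("pics/s6.png",np.hstack([a,b])); o=get_obs(); print(o["clock"],np.round(o["wrist_force"],1))
E
```

```text
False
False
33.2333 [-0.2  0.1 -0.7]
```

View pics/s6.png

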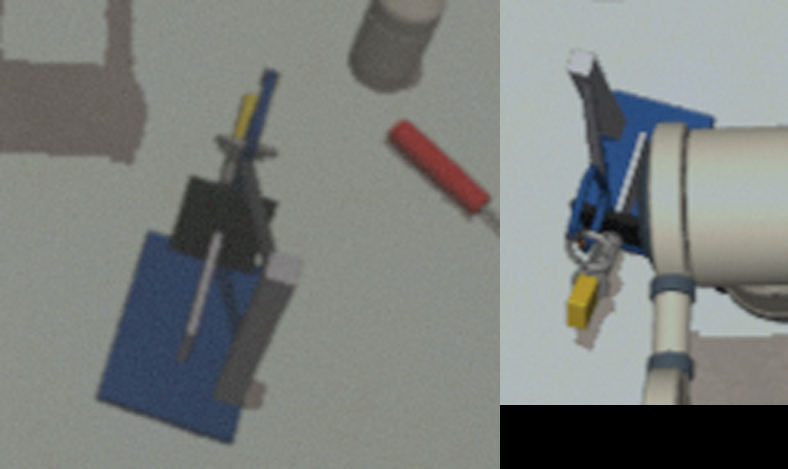

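The pin hangs by its ring in the hook, with the grip pointing towards the robot. I'll check that it's still by comparing two frames, then hand in.

```bash
python3 - <<'E'
from h import *
f=lambda:cv2.GaussianBlur(capture("scene")["color"],(5,5),0)[235:300,410:445].astype(int)
sleep(2); a=f(); sleep(.3); b=f(); m=np.abs(a-b).max(); print(m)
if m<25: print(close_job())
E
```

```text
3
the job is handed in; nothing more can be done
None
```

The pin came out of the bush and hangs still by its eye in the snap hook, and the job is handed in. The pull stayed below the plate's weight. I judged the gate shut from the force drop as it snapped, and I planned no move near the other items but did not re-measure them.

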